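Turn out the hot slugs and take their temperature

TASK

Tip the four hot brass slugs out of the melting dish into the steel cooling tray without laying a finger on them, then stand the dish gently upright again on the fire brick, the whole of its base on the brick. Then pick up the infrared thermometer, point its lens steeply down at the middle of one of the slugs in the tray from about 10 cm away and hold it still there for two seconds, without touching slugs or tray with it, and lay it gently back on its side on its cork mat. Leave the other things on the bench where they are.

Things in the scene. Friction and masses are not known exactly. Their poses are not given: they have to be found in the camera images.
- brick: Fixed cream fire brick, 114 (its x) x 230 (its y) x 32 high; origin at the centre of its underside. Left or right of the tray, turned up to 0.2 rad. Dish and casting flask stand on it side by side; the dish's handle juts out over the long edge facing the robot (brick -x).
- dish: Loose melting dish, 0.22 to 0.3 kg, on the brick: flared round white ceramic bowl, base radius 30, rim radius 50, 32 high, wall 5, inner floor 6 above the base, in a steel ring with a level handle. Origin at the centre of the base, z up, handle along -x. Four slugs lie on its floor; its wall slopes 32 degrees from upright; a 100-degree tip empties it.
- dish_grip (a point): Point on the axis of the dish's handle, 105 from the dish's own axis and 34 above the base. The handle is a straight bar, round, 22 in diameter, from 75 to 185 from the dish's axis (its axis along dish -x, level).
- tray: Fixed low steel cooling tray, 150 (its x) x 190 (its y), rim 18 high, wall and floor 3 thick; origin at the centre of its underside, z up. In front of the robot, between brick and mat; turned up to 0.2 rad.
- thermometer: Loose pistol-shaped infrared thermometer, 0.16 to 0.26 kg, lying on its side on the mat, 40 thick. Origin at its underside under the barrel axis; x the way it looks, z up, pistol grip (34 x 96) to -y, from x -36 slanting back to x -57, y -112. Barrel: block x -62 to 50, y -23 to 23, then a round nose, diameter 39, to x 70. At x 0 to 50 both sides are free for fingers.
- thermometer_lens (a point): Centre of the lens at the front of the nose: 70 ahead (+x) of the thermometer's origin and 20 above it. Same axes as the thermometer: it looks along +x.
- thermometer_mid (a point): A point inside the thermometer near its centre of mass: at -18, -30, 20 in its frame.
- mat: Fixed cork mat, 250 (its x) x 210 (its y) x 3 thick; origin at the centre of its underside. On the other side of the tray from the brick.
- flask: Bystander standing on the brick beside the dish (90 to 130 from it, centre to centre, along the brick's y): steel casting flask, an open tube, diameter 62, 62 high. Origin at the centre of its underside.
- fluxjar: Bystander: glass jar, diameter 58, 78 high; origin under its centre. Stands at one of the four corners round the tray.
- thirdhand: Bystander: third hand (cross-lock tweezers on a rod): round base of diameter 64, rod up to 143 high, the tweezers reach 46 out to its -x at 112 high and 28 to +x at 144 high. Origin under its centre. At one of the four corners round the tray.
- punches: Bystander: wooden block 54 x 54 x 45 with steel dapping punches standing in it to 137 high. Origin under its centre. At one of the four corners round the tray.
- mould: Bystander: steel ingot mould, two plates clamped together, 100 (its x) x 30, 58 high. Origin under its centre. In the gap between the tray and the brick or the mat.
- ringclamp: Bystander: wooden ring clamp lying along its x, 130 long, 28 wide, 26 high. Origin under its centre. In the gap between the tray and the brick or the mat.
- dapping: Bystander: brass dapping cube, 50 on a side, with round dimples. Origin under its centre. At one of the four corners round the tray.
- slug1: Loose brass slug, a block 18 x 14 x 12, 26 g, one of four alike; origin at its centre. All four start on the dish's inner floor, side by side, two by two.
- slug2: Loose brass slug, a block 18 x 14 x 12, 26 g, one of four alike; origin at its centre. All four start on the dish's inner floor, side by side, two by two.
- slug3: Loose brass slug, a block 18 x 14 x 12, 26 g, one of four alike; origin at its centre. All four start on the dish's inner floor, side by side, two by two.
- slug4: Loose brass slug, a block 18 x 14 x 12, 26 g, one of four alike; origin at its centre. All four start on the dish's inner floor, side by side, two by two.
Not all that is in view belongs to the job. What is shaped like the dish but orange is not meant.

How it is judged:
On the way, in this order (a step that is already met when the one before it is completed fails the run):
1. all four slugs lie in the tray, tipped from the dish (x of slug1 in the frame of tray between -0.073 and 0.073 m and y of slug1 in the frame of tray between -0.093 and 0.093 m and z of slug1 in the frame of tray between 0 and 0.03 m and x of slug2 in the frame of tray between -0.073 and 0.073 m and y of slug2 in the frame of tray between -0.093 and 0.093 m and z of slug2 in the frame of tray between 0 and 0.03 m and x of slug3 in the frame of tray between -0.073 and 0.073 m and y of slug3 in the frame of tray between -0.093 and 0.093 m and z of slug3 in the frame of tray between 0 and 0.03 m and x of slug4 in the frame of tray between -0.073 and 0.073 m and y of slug4 in the frame of tray between -0.093 and 0.093 m and z of slug4 in the frame of tray between 0 and 0.03 m), for 0.2 s.
2. the dish stands upright on the brick, let go (all of step 1 and x of dish in the frame of brick between -0.03 and 0.03 m and y of dish in the frame of brick between -0.088 and 0.088 m and z of dish in the frame of brick between 0.027 and 0.038 m and angle between dish's own z axis and vertical below 0.1 rad and linear speed of dish below 0.03 m/s and contact force between the fingers and dish below 0.2 N), for 0.2 s.
3. the thermometer is held still, lens 50 to 160 mm from a slug, looking at least 42 degrees below level, its line of sight within 12 mm of the centre of the slug (all of step 1 and ((x of slug1 in the frame of thermometer_lens between 0.05 and 0.16 m and y of slug1 in the frame of thermometer_lens between -0.012 and 0.012 m and z of slug1 in the frame of thermometer_lens between -0.012 and 0.012 m) or (x of slug2 in the frame of thermometer_lens between 0.05 and 0.16 m and y of slug2 in the frame of thermometer_lens between -0.012 and 0.012 m and z of slug2 in the frame of thermometer_lens between -0.012 and 0.012 m) or (x of slug3 in the frame of thermometer_lens between 0.05 and 0.16 m and y of slug3 in the frame of thermometer_lens between -0.012 and 0.012 m and z of slug3 in the frame of thermometer_lens between -0.012 and 0.012 m) or (x of slug4 in the frame of thermometer_lens between 0.05 and 0.16 m and y of slug4 in the frame of thermometer_lens between -0.012 and 0.012 m and z of slug4 in the frame of thermometer_lens between -0.012 and 0.012 m)) and angle between thermometer's own x axis and vertical above 2.3 rad and linear speed of thermometer below 0.03 m/s and angular speed of thermometer below 0.2 rad/s), for 1.5 s.
At the end, for the whole second after the job is handed in: Four slugs in the tray; dish upright (0.1 rad) and at rest on the brick, base centre within 30 mm (brick x) and 88 mm (brick y) of its middle; thermometer at rest on its side (0.1 rad) on the mat, its mid point within 110 mm (mat x) and 90 mm (mat y) of its middle (all of step 2 and x of thermometer_mid in the frame of mat between -0.11 and 0.11 m and y of thermometer_mid in the frame of mat between -0.09 and 0.09 m and z of thermometer_mid in the frame of mat between 0.018 and 0.028 m and angle between the z axis of thermometer and the z axis of mat, either way round below 0.1 rad and linear speed of thermometer below 0.03 m/s and contact force between the fingers and thermometer below 0.2 N); the robot touches nothing.
It fails at once if a bystander is shifted more than 25 mm (distance of any of flask, fluxjar, thirdhand, punches, dapping, mould, ringclamp from where it was at the start of the episode above 0.025 m).
It fails at once if the fingers touch a hot slug (contact force between the fingers and slug1 above 0.5 N or contact force between the fingers and slug2 above 0.5 N or contact force between the fingers and slug3 above 0.5 N or contact force between the fingers and slug4 above 0.5 N).
It fails at once if the dish is dropped on the brick or the bench (comes down at over 0.4 m/s) (height (world z) of dish below 0.04 m and linear speed of dish above 0.4 m/s).
It fails at once if the thermometer is dropped on the mat or the bench (comes down at over 0.4 m/s) (height (world z) of thermometer_mid below 0.03 m and linear speed of thermometer above 0.4 m/s).
It fails at once if the thermometer strikes the tray or a slug (contact force between thermometer and slug1 above 1 N or contact force between thermometer and slug2 above 1 N or contact force between thermometer and slug3 above 1 N or contact force between thermometer and slug4 above 1 N or contact force between thermometer and tray above 1 N).
It also fails if it takes over 72 s, if anything falls off the work surface, if the arm or the gripper's body presses on something with over 40 N, if the wrist force passes 120 N, or if a joint passes its speed limit or range.

ROBOT

A 7-joint arm with a two-finger parallel gripper is mounted at the origin on the work surface. World frame = base frame: x ahead of the robot, y to its left, z up, the work surface at z = 0. Lengths are in m, angles in rad, forces in N, time in s.
With the tool pointing down it reaches from about 0.4 to 0.85 m from the base axis. Payload 4.5 kg.
Tool frame: the origin (TCP) lies midway between the tips of the shut fingers; the grasp point (between the pads) lies 19 mm behind it; z points along the fingers, y is the line along which they close (so a half turn about z gives the same grasp; the last joint's range is limited). The gripper opens to 88 mm and grips with 3 to 60 N. Pads are 18 mm wide; open, the fingers measure 123 mm over their backs; the gripper's body (75 mm by 187 mm) begins 45 mm behind the grasp point.
Start: joints at [-1.144, 0.689, -0.195, 1.565, 0.157, 0.902, -0.215], TCP at [0.239, 0.577, 0.239] pointing down, gripper open.
Joint ranges: [-3.01, 3.01], [-0.46, 2.08], [-1.47, 1.51], [0.13, 2.56], [-1, 4.14], [0.04, 2.09], [-2.66, 2.66]. Speed limits (rad/s): [2.57, 2.57, 3.14, 3.14, 3.14, 3.14, 3.14].

INTERFACE

Orientations are given as a unit quaternion [x, y, z, w].
In Python, from plant import r gives the robot as it stands.
- The arm moves only by the tool move_arm, never from a script. Its argument "targets" is a list that holds one entry, the list of rows, each a list of 7 numbers: the opening, from 0 (shut) to 1 (fully open), then the shift along the tool's x, y, z in mm, then the turn, a rotation vector about the tool's x, y, z in degrees. In form: [[[claw, dx, dy, dz, ax, ay, az], ...]]. A call has 1 to 10 rows; each row is the pose to reach, as a shift and turn from the pose commanded when the call began, along the tool's axes at that moment; what a row does not reach only later rows make up. A row lasts 1/8 s, in which the tool goes at most 62.5 mm and 10.7 degrees, less where a joint would pass 70% of its speed; a pose out of reach is approached as far as the arm can. A call with a gripper value outside its range is refused whole. The fingers move at their own pace and stop on an object; "newtons" is the grip in N (left out, the last holds). Time passes only in rows, so rows that repeat a pose let the fingers close. It gives the time, the measured TCP pose, the force, the opening and the grip force at its end, in the units of the state.
- r.get_state(): the state, without advancing time (a new reading comes with each control period).
- r.snapshot(name): name is "scene" or "side" or "wrist"; returns the picture (480x640x3 uint8, red, green, blue); there is no depth.
- r.camera_info(name): a dict with "fx", "fy", "cx", "cy" (pixels), "k1" (the pictures are not rectified: a ray, as slopes to the right and down, at radius r is drawn at 1 + k1 r^2 times it, then the intrinsics apply), "R" (3x3) and "t" (3): a world point X has camera coordinates R X + t. Camera axes: x right, y down, z forward; pixel columns grow to the right and rows downward; lengths in m; the calibration is good to about 2 mm. A picture is of the moment at which its call begins: read the wrist's pose just before it. camera_info takes no time and is no camera call; for the wrist camera it gives the pose at the moment of the call.
- r.finish_job(): hands the job in; it is judged then, once.
The state is a dict: "clock": time; "q": joint angles; "qd": joint speeds; "joint_torque": joint torques, N m; "tool_pos": TCP position; "eef_rot": TCP orientation; "contact_force": force on the tool from outside, world axes, zero at the start; "moment": the same for the moment, N m; "opening": opening from 0.0 (shut) to 1.0 (fully open); "finger_force": force on a finger pad.
Only numpy, scipy, OpenCV 4.12 (cv2) and the standard library are available. Lean on these libraries where they do the work, as an engineer would, in place of code of your own. Each camera call takes 0.05 s, during which the arm holds its last target. There are 200 camera calls.

## Working session

There is one attempt and no reset: what is moved stays moved. The work goes in short steps, Python scripts to look and compute and a tool call to move; the robot and the scene stay as the last step left them, time stands still between calls to the robot, and variables do not carry over. Pictures are saved under pics/ and viewed, at most 10 in all, crops included, and the job is handed in when it is done.

Besides the shell and the picture viewer there is one more tool, called after ">>>" as name([rows], argument=value, ...), one row to a line, values as JSON. move_arm: Moves the arm, as the interface text tells. Its arguments: {"type":"object","properties":{"targets":{"type":"array","items":{"type":"array","items":{"type":"array","items":{"type":"number"}}}},"newtons":{"type":"number"}},"required":["targets"]}

```bash
ls; mkdir -p pics; python3 - <<'E'
from plant import r
import cv2,numpy as np
np.set_printoptions(precision=4,suppress=True)
s=r.get_state();print(s)
for n in("scene","side","wrist"):
    c=r.camera_info(n);print(n,c)
    cv2.imwrite(f"pics/{n}0.png",r.snapshot(n)[:,:,::-1])
E
```

```text
pics
{'clock': 0.0, 'q': array([-1.1442,  0.69  , -0.1945,  1.5664,  0.1573,  0.9025, -0.2151]), 'qd': array([ 0.0002, -0.    , -0.0007, -0.0006,  0.0009,  0.0008, -0.0004]), 'joint_torque': array([ -0.0001, -52.7565,  -1.2671, -15.3428,  -0.0527,   0.0066,
         0.0002]), 'tool_pos': array([0.239 , 0.5768, 0.2379]), 'eef_rot': array([ 0.1951,  0.9808, -0.0009, -0.0001]), 'contact_force': array([-0.0731, -0.4603,  0.1412]), 'moment': array([-0.0196,  0.0162,  0.0044]), 'finger_force': 0.0, 'opening': 1.000245064075047}
scene {'fx': 460.9834247969267, 'fy': 460.9834247969267, 'cx': 321.7696185421566, 'cy': 241.5531137194831, 'k1': -0.00820744649236032, 'R': array([[-0.6438,  0.7652, -0.0053],
       [ 0.6376,  0.5326, -0.5565],
       [-0.423 , -0.3617, -0.8308]]), 't': array([ 0.3089, -0.3455,  1.3741])}
side {'fx': 500.82249706665993, 'fy': 500.82249706665993, 'cx': 327.76008979327963, 'cy': 243.9342593985789, 'k1': -0.029122314662303972, 'R': array([[ 0.9972, -0.0711, -0.0213],
       [-0.0584, -0.5754, -0.8158],
       [ 0.0457,  0.8148, -0.578 ]]), 't': array([-0.5454,  0.1421,  1.2208])}
wrist {'fx': 424.9969251595979, 'fy': 424.9969251595979, 'cx': 318.58205285392114, 'cy': 245.53711218526456, 'k1': 0.018496284118880695, 'R': array([[ 0.3814,  0.9244, -0.0021],
       [ 0.8791, -0.362 ,  0.3101],
       [ 0.2859, -0.1202, -0.9507]]), 't': array([-0.6247, -0.0429,  0.3913])}
```

View pics/scene0.png

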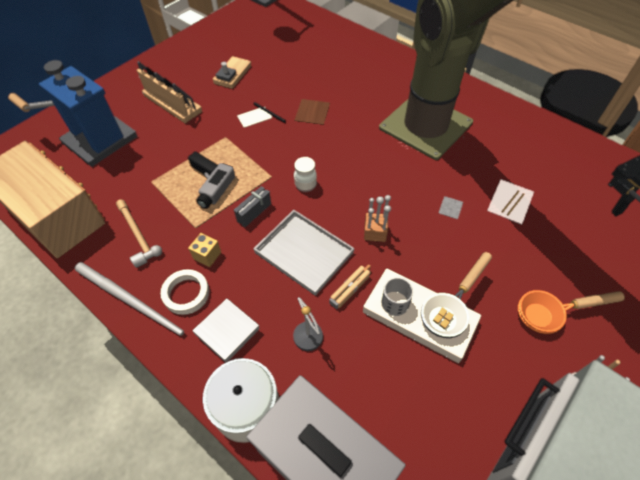

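View pics/side0.png

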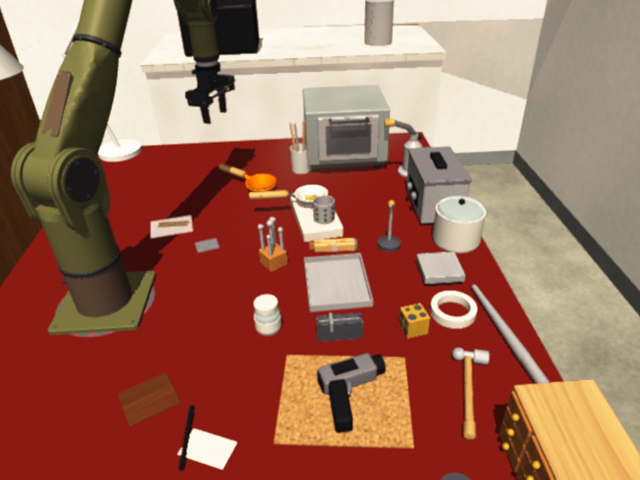

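The scene view shows the white dish with four slugs at (445,315), its handle running to (487,258), and the flask at (397,297). The tray is at (304,250) and the thermometer at (213,185) on the mat. Two things are dish-shaped: the white one on the brick at (445,315), and an orange one on the bench at (543,312). The white one is meant. I'll confirm it in an enlarged crop.

```bash
cat > h.py <<'E'
import numpy as np,cv2
np.set_printoptions(precision=4,suppress=True)
from plant import r
def ray(c,p):
    d=(np.array(p,float)-[c['cx'],c['cy']])/[c['fx'],c['fy']]; u=d.copy()
    for _ in range(8): u=d/(1+c['k1']*(u@u))
    R,t=np.array(c['R']),np.array(c['t'])
    v=R.T@np.r_[u,1]; return -R.T@t, v/np.linalg.norm(v)
def onz(c,p,z):
    o,v=ray(c,p); return o+v*(z-o[2])/v[2]
def tri(*cp):
    A=np.zeros((3,3));b=np.zeros(3);L=[]
    for c,p in cp:
        o,v=ray(c,p);M=np.eye(3)-np.outer(v,v);A+=M;b+=M@o;L.append((o,M))
    X=np.linalg.solve(A,b);return X,max(np.linalg.norm(M@(X-o)) for o,M in L)*1000
def proj(c,X):
    x=np.array(c['R'])@np.array(X)+c['t'];u=x[:2]/x[2];u=u*(1+c['k1']*(u@u));return u*[c['fx'],c['fy']]+[c['cx'],c['cy']]
E
python3 - <<'E'
import cv2,numpy as np
a=cv2.imread('pics/scene0.png');b=cv2.imread('pics/side0.png')
def crop(i,x,y,w,h,W,H): return cv2.resize(i[y:y+h,x:x+w],(W,H),interpolation=cv2.INTER_CUBIC)
# left half: scene 350..500,240..365 ; right: side 240..365 x 175..255
L=crop(a,355,240,133,125,400,375);R=crop(b,240,165,133,125,400,375)
L2=crop(a,235,200,133,75,400,225);R2=crop(b,285,235,133,75,400,225)
L=np.vstack([L,L2]);R=np.vstack([R,R2])
cv2.imwrite('pics/c1.png',np.hstack([L,R]))
L=crop(a,150,130,133,100,400,300);R=crop(b,270,345,160,100,400,250)
L2=crop(a,235,200,133,100,400,300);R2=crop(b,290,240,133,117,400,350)
cv2.imwrite('pics/c2.png',np.hstack([np.vstack([L,L2]),np.vstack([R,R2])]))
E
```

```text
(no output)
```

View pics/c1.png

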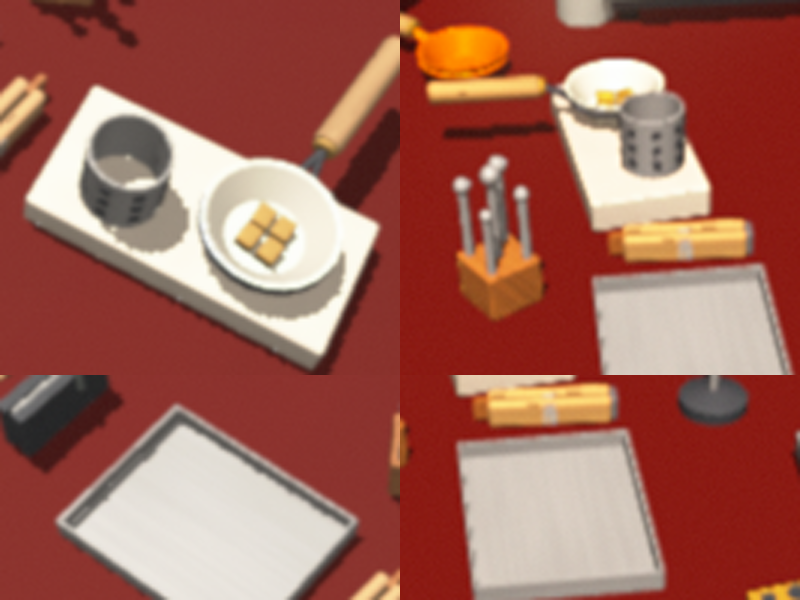

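View pics/c2.png

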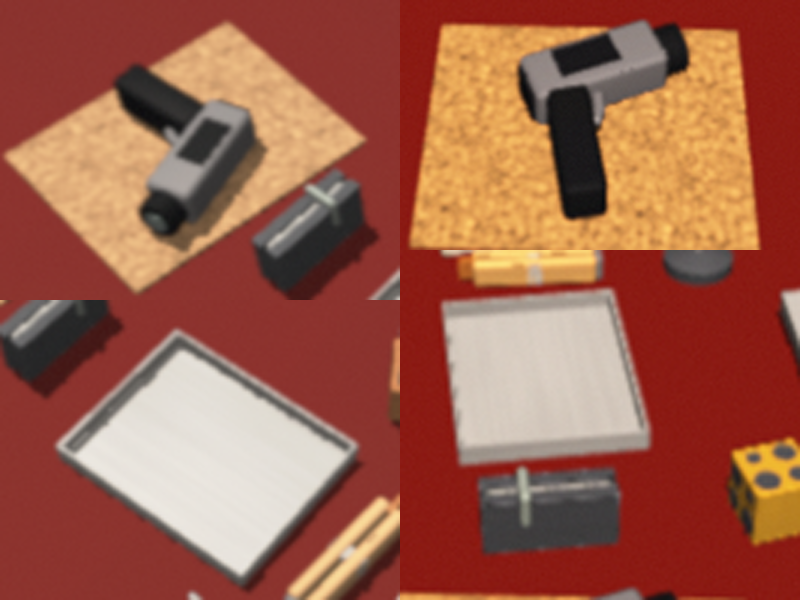

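The crop shows the white bowl holding four slugs on the cream brick, with its handle toward the robot, so the orange one is the decoy. The flask stands beside the bowl on the tray side. Next I measure.

```bash
python3 - <<'E'
from h import *
A,B=r.camera_info('scene'),r.camera_info('side')
a=cv2.imread('pics/scene0.png');b=cv2.imread('pics/side0.png')
def handle(im,box):
    x,y,w,h=box;hsv=cv2.cvtColor(im[y:y+h,x:x+w],cv2.COLOR_BGR2HSV)
    m=cv2.inRange(hsv,(10,50,110),(25,190,255));n,l,s,c=cv2.connectedComponentsWithStats(m)
    i=1+np.argmax(s[1:,4]);p=np.argwhere(l==i)[:,::-1].astype(np.float32)
    rc=cv2.minAreaRect(p);q=cv2.boxPoints(rc)+[x,y];q=q[np.argsort(q@(np.array([1,-1]) if im is a else np.array([1,0])))]
    print(rc,s[i]);return q[:2].mean(0),q[2:].mean(0)
s=handle(a,(450,235,60,58));d=handle(b,(240,180,50,30))
print(s,d)
print('handle rob end',tri((A,s[1]),(B,d[0])));print('handle dish end',tri((A,s[0]),(B,d[1])))
print('rim c',tri((A,(445.1,314.5)),(B,(311.5,193.9))))
bs=[(387.3,268.9),(480.7,315.8),(458.7,358.7),(364,309.2)]
bp=np.array([onz(A,p,.032) for p in bs]);print('brick',bp,bp.mean(0))
print('brick tri',tri((A,bs[0]),(B,(303.8,235.8))),tri((A,bs[3]),(B,(342.4,227.5))))
ts=[(294.2,211),(353.7,248.2),(315.8,294.1),(254.3,248.2)];td=[(310,306.5),(304.3,257.3),(360.8,254),(372.5,300.5)]
T=[tri((A,p),(B,q)) for p,q in zip(ts,td)];print('tray',T,np.mean([t[0] for t in T],0))
ms=[(225.8,137.3),(271.7,176.6),(194.9,227.1),(151.7,181.5)];md=[(274,444.6),(286,355),(405.2,357.8),(413.2,444.6)]
T=[tri((A,p),(B,q)) for p,q in zip(ms,md)];print('mat',T,np.mean([t[0] for t in T],0))
print('flask',onz(A,(397,287),.094),onz(B,(325,200),.094))
print('punch',onz(A,(377,235),0),onz(B,(273,260),0.02));print('jar',onz(A,(305,184),0.01),'mould',onz(A,(253,206),.05),'clamp',onz(A,(350,287),.02))
print('nose',tri((A,(203.5,201)),(B,(382,366))),onz(A,(203.5,201),.023),onz(B,(382,364),.023))
print('slug px',onz(A,(355+266/3.0075,240+235/3.0075),.05))
E
```

```text
((25.10000228881836, 36.29999923706055), (10.36652660369873, 45.9509162902832), 36.02737045288086) [  9  17  33  40 459]
((28.475135803222656, 14.027624130249023), (7.883824825286865, 39.20888900756836), 86.98721313476562) [  9  10  40   9 293]
(array([461.5865, 289.8811]), array([488.6135, 252.7189])) (array([248.8978, 195.058 ]), array([288.0525, 192.9972]))
handle rob end (array([0.3363, 0.3698, 0.0701]), np.float64(2.3151531085772765))
handle dish end (array([0.4545, 0.3716, 0.0677]), np.float64(0.7729471387561005))
rim c (array([0.5238, 0.374 , 0.0596]), np.float64(1.9860614666258558))
brick [[0.4938 0.2094 0.032 ]
 [0.46   0.433  0.032 ]
 [0.5738 0.446  0.032 ]
 [0.6095 0.2298 0.032 ]] [0.5343 0.3296 0.032 ]
brick tri (array([0.4922, 0.2065, 0.0228]), np.float64(3.200725266067491)) (array([0.6062, 0.2287, 0.0262]), np.float64(0.8095334723304307))
tray [(array([ 0.4986, -0.078 ,  0.0146]), np.float64(1.551765439046843)), (array([0.4922, 0.11  , 0.0185]), np.float64(0.9858815112963651)), (array([0.6429, 0.118 , 0.0124]), np.float64(1.3919197605493558)), (array([ 0.6462, -0.0747,  0.0177]), np.float64(1.5903773394791496))] [0.57   0.0189 0.0158]
mat [(array([ 0.4179, -0.422 ,  0.0007]), np.float64(2.230500397350973)), (array([ 0.4419, -0.2119,  0.0016]), np.float64(0.6705871213940204)), (array([ 0.6917, -0.2437,  0.003 ]), np.float64(1.5070800642763569)), (array([ 0.6661, -0.4475,  0.0062]), np.float64(0.9890917281134698))] [ 0.5544 -0.3313  0.0029]
flask [0.5508 0.2665 0.094 ] [0.5606 0.2723 0.094 ]
punch [0.4124 0.1241 0.    ] [0.4108 0.1036 0.02  ]
jar [ 0.408  -0.1192  0.01  ] mould [ 0.5699 -0.1471  0.05  ] clamp [0.5806 0.169  0.02  ]
nose (array([ 0.6325, -0.2763,  0.0227]), np.float64(5.4432615546804435)) [ 0.6273 -0.2748  0.023 ] [ 0.6383 -0.2737  0.023 ]
slug px [0.5259 0.3755 0.05  ]
```

```bash
cat >> h.py <<'E'
from scipy.spatial.transform import Rotation as Ro
def frame(z,y): # tool z dir, approx tool y
    z=np.array(z,float)/np.linalg.norm(z);y=np.array(y,float);y-=z*(y@z);y/=np.linalg.norm(y)
    return np.c_[np.cross(y,z),y,z]
def rel(p,R,s=None):
    s=s or r.get_state();R0=Ro.from_quat(s['eef_rot'])
    d=R0.inv().apply(np.array(p)-s['tool_pos'])*1000
    return np.r_[d,(R0.inv()*Ro.from_matrix(R)).as_rotvec(degrees=True)].round(1)
E
python3 - <<'E'
from h import *
a=np.radians(35);hd=np.array([1,.015,0]);z=[0.015*np.sin(a),-np.sin(a),-np.cos(a)]
R=frame(z,[-.015,1,0]);G=np.array([.429,.3712,.067])
for back in(.11,0): print(rel(G+R[:,2]*(.019-back),R))
E
```

```text
[-233.5  -69.4   96.7   34.4   -7.1  -22.6]
[-258.5 -127.2  186.9   34.4   -7.1  -22.6]
```

>>> move_arm([
  [[0.8,-60,-18,24,9,-2,-6],[0.8,-117,-35,48,17,-4,-11],[0.8,-175,-52,72,26,-5,-17],[0.8,-233.5,-69.4,96.7,34.4,-7.1,-22.6],[0.8,-233.5,-69.4,96.7,34.4,-7.1,-22.6],[0.8,-233.5,-69.4,96.7,34.4,-7.1,-22.6]],
])

```text
clock: 0.9
tool_pos: [0.4282, 0.4238, 0.142]
eef_rot: [-0.006, 0.954, -0.299, 0.002]
contact_force: [0.1, -0.2, 0.3]
opening: 0.802
finger_force: 0.0
```

```bash
python3 - <<'E'
from h import *
a=np.radians(35);z=[0.015*np.sin(a),-np.sin(a),-np.cos(a)]
R=frame(z,[-.015,1,0]);G=np.array([.429,.3712,.067])
s=r.get_state();print(s['q'],s['clock'],s['contact_force'])
for back in(.11,.05,0): print(rel(G+R[:,2]*(.019-back),R))
W=r.camera_info('wrist');cv2.imwrite('pics/w1.png',r.snapshot('wrist')[:,:,::-1])
for X in([.4545,.3716,.066],[.3363,.3698,.066],[.5275,.373,.064],[.5275,.373,.044]): print(proj(W,X))
E
```

```text
[-0.9577  1.0316 -0.1481  1.2549  0.4151  1.4328  0.3345] 0.9 [ 0.074  -0.2346  0.2549]
[ 0.  -0.1  0.6  0.2 -0.1 -0.1]
[-0.1 -0.3 60.6  0.2 -0.1 -0.1]
[ -0.2  -0.5 110.6   0.2  -0.1  -0.1]
[317.6394 290.1178]
[317.2209  83.4244]
[319.9115 389.7981]
[336.0692 375.0228]
```

View pics/w1.png

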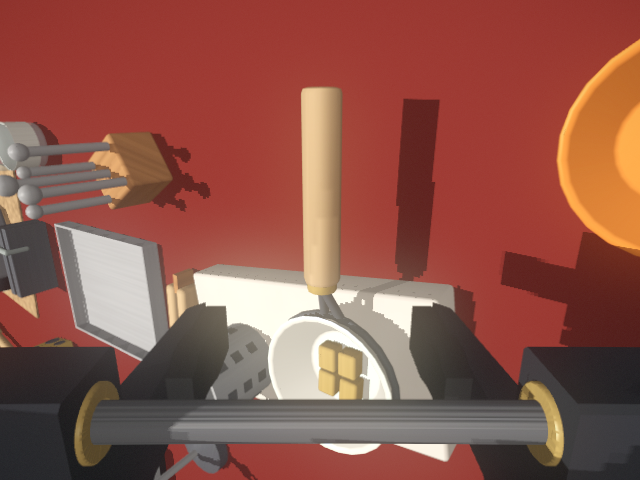

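The wrist view shows the handle axis along column 321, from (322,90) to (321,288). That is about 2 mm toward tool +y of my estimate, so I add 2 mm and grasp.

>>> move_arm([
  [[0.8,0,2,40,0,0,0],[0.8,0,2,80,0,0,0],[0.8,0,2,111,0,0,0],[0.8,0,2,111,0,0,0],[0.0,0,2,111,0,0,0],[0.0,0,2,111,0,0,0],[0.0,0,2,111,0,0,0],[0.0,0,2,111,0,0,0]],
], newtons=55)

```text
clock: 1.95
tool_pos: [0.4293, 0.3625, 0.0501]
eef_rot: [-0.007, 0.954, -0.299, 0.002]
contact_force: [-0.1, -0.3, 0.7]
opening: 0.374
finger_force: 0.0
```

>>> move_arm([
  [[0,0,0,0,0,0,0],[0,0,0,0,0,0,0],[0,0,0,0,0,0,0],[0,0,0,0,0,0,0],[0,0,-3,-4,0,0,0],[0,0,-8,-12,0,0,0],[0,0,-15,-21,0,0,0],[0,0,-23,-33,0,0,0],[0,0,-23,-33,0,0,0]],
], newtons=55)

```text
clock: 3.08
tool_pos: [0.4299, 0.3629, 0.0916]
eef_rot: [-0.006, 0.954, -0.299, 0.003]
contact_force: [-0.1, -0.0, -4.5]
opening: 0.229
finger_force: 54.7
```

```bash
python3 - <<'E'
from h import *
s=r.get_state();print(s['q'],s['opening'],s['finger_force'],s['contact_force'],s['moment'])
a=r.snapshot('scene')[:,:,::-1];b=r.snapshot('side')[:,:,::-1]
c=lambda i,x,y:cv2.resize(i[y:y+133,x:x+133],(400,400),interpolation=cv2.INTER_CUBIC)
cv2.imwrite('pics/l1.png',np.hstack([c(a,365,220),c(b,235,130)]))
E
```

```text
[-0.9086  1.0371 -0.1365  1.4507  0.4613  1.2348  0.2911] 0.22882951285380745 54.67685490846634 [-0.1286 -0.0268 -4.4624] [ 1.0131  0.3508 -0.0288]
```

View pics/l1.png

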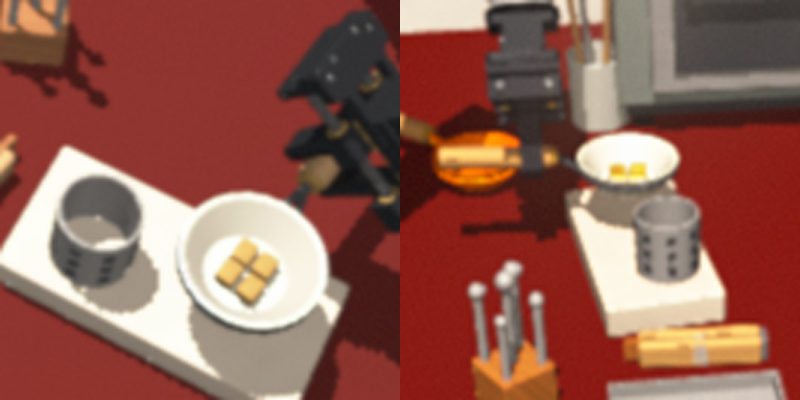

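```bash
cat >> h.py <<'E'
def lean(deg,th=.015): # hand leans to +y of handle by deg; th = handle yaw
    a=np.radians(deg);c,s=np.cos(th),np.sin(th)
    return frame([s*np.sin(a),-c*np.sin(a),-np.cos(a)],[-s*np.cos(a),c*np.cos(a),-np.sin(a)])
def show(wps):
    s=r.get_state()
    for G,l in wps:
        R=lean(l);print(G,l,rel(np.array(G)+R[:,2]*.019,R,s))
E
python3 - <<'E'
from h import *
s=r.get_state();print(s['tool_pos']-lean(35)[:,2]*.019)
show([((.43,.374,.21),35),((.445,.30,.21),35),((.482,.055,.21),35),((.482,.055,.21),0)])
E
```

```text
[0.4291 0.3732 0.1058]
(0.43, 0.374, 0.21) 35 [ -1.  -58.8 -86.    0.2  -0.   -0. ]
(0.445, 0.3, 0.21) 35 [ -14.9 -119.7  -43.6    0.2   -0.    -0. ]
(0.482, 0.055, 0.21) 35 [ -48.4 -321.2   96.7    0.2   -0.    -0. ]
(0.482, 0.055, 0.21) 0 [ -48.4 -310.3   93.3  -34.8   -0.    -0. ]
```

>>> move_arm([
  [[0,0,-15,-22,0,0,0],[0,-1,-35,-52,0,0,0],[0,-1,-59,-86,0,0,0],[0,-8,-90,-65,0,0,0],[0,-15,-120,-44,0,0,0],[0,-20,-155,-19,0,0,0],[0,-27,-195,9,0,0,0],[0,-34,-235,37,0,0,0],[0,-41,-275,65,0,0,0],[0,-48,-310,89,0,0,0]],
])

```text
clock: 4.42
tool_pos: [0.4813, 0.0554, 0.1943]
eef_rot: [-0.007, 0.954, -0.3, 0.002]
contact_force: [1.3, 0.5, -3.3]
opening: 0.23
finger_force: 54.7
```

```bash
python3 - <<'E'
from h import *
s=r.get_state();print(s['q'],s['tool_pos'],s['eef_rot'])
show([((.482,.055,.21),l) for l in (35,25,15,5,0)]+[((.482,.055,z),0) for z in(.175,.14,.106)])
E
```

```text
[-0.5228  0.7281 -0.0513  1.9305  0.6805  0.9624  0.4846] [0.4813 0.0554 0.1943] [-0.0067  0.9538 -0.3002  0.0016]
(0.482, 0.055, 0.21) 35 [-0.7 -9.4  6.3  0.1 -0.1 -0. ]
(0.482, 0.055, 0.21) 25 [-0.7 -6.1  6.1 -9.9 -0.1 -0. ]
(0.482, 0.055, 0.21) 15 [ -0.7  -2.9   5.2 -19.9  -0.1  -0. ]
(0.482, 0.055, 0.21) 5 [ -0.7   0.1   3.8 -29.9  -0.1  -0.1]
(0.482, 0.055, 0.21) 0 [ -0.7   1.5   2.9 -34.9  -0.1  -0.1]
(0.482, 0.055, 0.175) 0 [ -0.7  21.6  31.6 -34.9  -0.1  -0.1]
(0.482, 0.055, 0.14) 0 [ -0.7  41.6  60.3 -34.9  -0.1  -0.1]
(0.482, 0.055, 0.106) 0 [ -0.8  61.1  88.2 -34.9  -0.1  -0.1]
```

>>> move_arm([
  [[0,-0.7,-8,6,-5,0,0],[0,-0.7,-6,6,-10,0,0],[0,-0.7,-3,5,-18,0,0],[0,-0.7,0,4,-27,0,0],[0,-0.7,1.5,3,-35,0,0],[0,-0.7,16,24,-35,0,0],[0,-0.7,32,46,-35,0,0],[0,-0.7,48,69,-35,0,0],[0,-0.7,61,88,-35,0,0],[0,-0.7,61,88,-35,0,0]],
])

```text
clock: 5.68
tool_pos: [0.4805, 0.0564, 0.0858]
eef_rot: [-0.007, 1.0, -0.0, -0.003]
contact_force: [0.4, 0.1, -3.9]
opening: 0.225
finger_force: 54.9
```

```bash
python3 - <<'E'
from h import *
s=r.get_state();print(s['q'],s['tool_pos'],s['eef_rot'])
show([((.482,.055,.106),l) for l in (-10,-20,-25,-30,-40,-50,-60,-70)])
cv2.imwrite('pics/pour0.png',r.snapshot('scene')[:,:,::-1])
E
```

```text
[-0.0745  0.7872 -0.2232  2.1     0.5321  0.3132  0.8406] [0.4805 0.0564 0.0858] [-0.0073  1.     -0.0003 -0.0026]
(0.482, 0.055, 0.106) -10 [ -1.4   1.9  -1.5 -10.   -0.3  -0. ]
(0.482, 0.055, 0.106) -20 [ -1.4   5.1  -2.3 -20.   -0.3  -0.1]
(0.482, 0.055, 0.106) -25 [ -1.4   6.6  -3.  -25.   -0.3  -0.1]
(0.482, 0.055, 0.106) -30 [ -1.4   8.1  -3.7 -30.   -0.3  -0.1]
(0.482, 0.055, 0.106) -40 [ -1.4  10.8  -5.7 -40.   -0.3  -0.1]
(0.482, 0.055, 0.106) -50 [ -1.4  13.1  -8.  -50.   -0.3  -0.2]
(0.482, 0.055, 0.106) -60 [ -1.4  15.  -10.7 -60.   -0.3  -0.2]
(0.482, 0.055, 0.106) -70 [ -1.4  16.4 -13.7 -70.   -0.2  -0.2]
```

>>> move_arm([
  [[0,-1,1,-1,-5,0,0],[0,-1,2,-1.5,-10,0,0],[0,-1,4,-2,-15,0,0],[0,-1,5,-2.3,-20,0,0],[0,-1,5,-2.3,-20,0,0]],
])

```text
clock: 6.35
tool_pos: [0.4835, 0.059, 0.0895]
eef_rot: [-0.004, 0.985, 0.174, -0.001]
contact_force: [-0.1, 0.3, -4.3]
opening: 0.229
finger_force: 54.9
```

```bash
python3 - <<'E'
from h import *
s=r.get_state();print(s['q'])
show([((.482,.055,.106),l) for l in (-25,-35,-45,-55,-65,-70)])
E
```

```text
[ 0.3935  0.8868 -0.6352  2.0862  0.4582  0.2948  1.0987]
(0.482, 0.055, 0.106) -25 [ 1.5  3.6  2.1 -5.   0.1 -0.4]
(0.482, 0.055, 0.106) -35 [  1.6   6.8   1.5 -15.    0.1  -0.4]
(0.482, 0.055, 0.106) -45 [  1.6  10.    0.3 -25.    0.1  -0.4]
(0.482, 0.055, 0.106) -55 [  1.6  12.8  -1.3 -35.    0.2  -0.4]
(0.482, 0.055, 0.106) -65 [  1.6  15.4  -3.4 -45.    0.2  -0.3]
(0.482, 0.055, 0.106) -70 [  1.6  16.5  -4.7 -50.    0.2  -0.3]
```

>>> move_arm([
  [[0,0.5,2,0.5,-4,0,0],[0,1,4,0.5,-8,0,0],[0,1.5,5.5,0.5,-12,0,0],[0,1.5,7,0.5,-16,0,0],[0,1.5,8.5,0.4,-20,0,0],[0,1.6,10,0.3,-25,0,0],[0,1.6,10,0.3,-25,0,0]],
])

```text
clock: 7.22
tool_pos: [0.4815, 0.0707, 0.0912]
eef_rot: [-0.005, 0.924, 0.382, -0.004]
contact_force: [0.3, 0.1, -4.0]
opening: 0.23
finger_force: 54.7
```

```bash
python3 - <<'E'
from h import *
s=r.get_state();print(s['q'])
show([((.482,.055,.106),l) for l in (-50,-55,-60,-65,-70,-75)])
cv2.imwrite('pics/pour1.png',r.snapshot('scene')[130:380,180:520,::-1])
E
```

```text
[ 0.7937  1.2087 -1.0279  2.014   0.4036  0.4178  1.3618]
(0.482, 0.055, 0.106) -50 [-0.3  1.  -2.7 -5.  -0.  -0.2]
(0.482, 0.055, 0.106) -55 [ -0.3   2.7  -2.9 -10.   -0.   -0.2]
(0.482, 0.055, 0.106) -60 [ -0.3   4.3  -3.3 -15.    0.   -0.2]
(0.482, 0.055, 0.106) -65 [ -0.3   5.9  -3.8 -20.    0.   -0.2]
(0.482, 0.055, 0.106) -70 [ -0.3   7.4  -4.4 -25.    0.   -0.2]
(0.482, 0.055, 0.106) -75 [ -0.2   8.9  -5.2 -30.    0.   -0.2]
```

View pics/pour1.png

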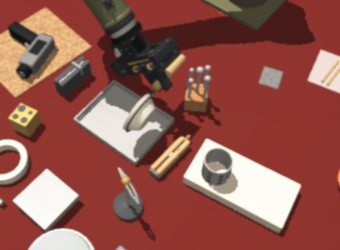

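The picture shows the dish rolled about 80° over the tray, around crop (145,110), with no slugs out yet.

>>> move_arm([
  [[0,-0.3,0.5,-2,-3,0,0],[0,-0.3,1,-2.7,-6,0,0],[0,-0.3,2,-2.8,-9,0,0],[0,-0.3,3,-3,-12,0,0],[0,-0.3,4.3,-3.3,-15,0,0],[0,-0.3,5,-3.5,-18,0,0],[0,-0.3,5.9,-3.8,-20,0,0],[0,-0.3,5.9,-3.8,-20,0,0]],
])

```text
clock: 8.28
tool_pos: [0.4821, 0.0736, 0.0993]
eef_rot: [-0.006, 0.843, 0.537, -0.004]
contact_force: [0.6, 0.1, -2.9]
opening: 0.225
finger_force: 54.4
```

```bash
python3 - <<'E'
from h import *
s=r.get_state();print(s['q'])
show([((.482,.055,.106),l) for l in (-65,-70,-75,-45)])
a=r.snapshot('scene')[130:330,230:430,::-1];b=r.snapshot('side')[200:400,210:410,::-1]
cv2.imwrite('pics/pour2.png',cv2.resize(np.hstack([a,b]),(800,400),interpolation=cv2.INTER_CUBIC))
E
```

```text
[ 0.9756  1.5146 -1.227   1.9074  0.3371  0.6095  1.5512]
(0.482, 0.055, 0.106) -65 [ 0.4 -1.8 -0.7  0.  -0.  -0. ]
(0.482, 0.055, 0.106) -70 [ 0.4 -0.2 -0.7 -5.  -0.  -0. ]
(0.482, 0.055, 0.106) -75 [  0.4   1.5  -1.  -10.   -0.   -0. ]
(0.482, 0.055, 0.106) -45 [ 0.4 -8.3 -1.8 20.  -0.  -0. ]
```

View pics/pour2.png

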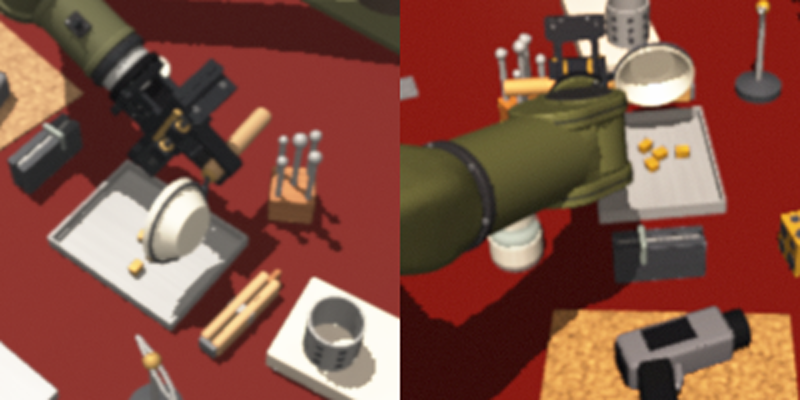

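Four slugs lie in the tray, at side-crop (645,146), (660,154), (652,163) and (682,151), and the jar and punches are undisturbed. Now the dish goes back.

```bash
python3 - <<'E'
from h import *
show([((.482,.055,.106),-65),((.482,.055,.12),-57),((.482,.055,.135),-49),((.482,.055,.15),-41),((.482,.055,.165),-32),((.482,.055,.18),-23),((.482,.055,.195),-14),((.482,.055,.205),-5),((.482,.055,.21),0)])
E
```

```text
(0.482, 0.055, 0.106) -65 [ 0.3 -2.5 -0.5  0.  -0.   0. ]
(0.482, 0.055, 0.12) -57 [ 0.3  7.6 -6.6  8.  -0.   0. ]
(0.482, 0.055, 0.135) -49 [  0.3  18.6 -13.5  16.    0.    0. ]
(0.482, 0.055, 0.15) -41 [  0.3  29.7 -20.7  24.    0.    0. ]
(0.482, 0.055, 0.165) -32 [  0.2  40.7 -28.5  33.    0.    0. ]
(0.482, 0.055, 0.18) -23 [  0.2  51.9 -36.6  42.    0.    0. ]
(0.482, 0.055, 0.195) -14 [  0.2  63.5 -45.1  51.    0.    0. ]
(0.482, 0.055, 0.205) -5 [  0.2  70.8 -51.8  60.    0.    0. ]
(0.482, 0.055, 0.21) 0 [  0.2  74.6 -55.4  65.    0.    0. ]
```

>>> move_arm([
  [[0,0.3,8,-7,8,0,0],[0,0.3,18.6,-13.5,16,0,0],[0,0.3,29.7,-20.7,24,0,0],[0,0.2,40.7,-28.5,33,0,0],[0,0.2,52,-36.6,42,0,0],[0,0.2,63.5,-45,51,0,0],[0,0.2,71,-52,60,0,0],[0,0.2,74.6,-55.4,65,0,0],[0,0.2,74.6,-55.4,65,0,0]],
])

```text
clock: 9.5
tool_pos: [0.4812, 0.0583, 0.192]
eef_rot: [-0.011, 1.0, 0.002, 0.001]
contact_force: [0.2, 0.4, -2.7]
opening: 0.225
finger_force: 54.7
```

```bash
python3 - <<'E'
from h import *
print(r.get_state()['q'])
show([((.482,.055,.21),12),((.482,.055,.21),24),((.482,.055,.21),35),((.445,.3,.21),35),((.4293,.3733,.2),35),((.4293,.3733,.11),35)])
E
```

```text
[ 0.1303  0.6264 -0.5449  2.0207  0.5338  0.633   0.8228]
(0.482, 0.055, 0.21) 12 [-0.7 -7.2  0.5 12.2  0.2  0.4]
(0.482, 0.055, 0.21) 24 [ -0.6 -11.   -0.7  24.2   0.2   0.4]
(0.482, 0.055, 0.21) 35 [ -0.6 -14.2  -2.5  35.2   0.2   0.3]
(0.445, 0.3, 0.21) 35 [ 31.  231.6  -1.6  35.2   0.2   0.3]
(0.4293, 0.3733, 0.2) 35 [ 45.1 305.2   8.6  35.2   0.2   0.3]
(0.4293, 0.3733, 0.11) 35 [ 45.3 304.8  98.6  35.2   0.2   0.3]
```

>>> move_arm([
  [[0,0,-5,0,8,0,0],[0,0,-8,0,17,0,0],[0,0,-11,-1,26,0.2,0.3],[0,-0.6,-14,-2.5,35.2,0.2,0.3],[0,5,35,-2.5,35.2,0.2,0.3],[0,12,90,-2.3,35.2,0.2,0.3],[0,20,150,-2,35.2,0.2,0.3],[0,28,210,-1.6,35.2,0.2,0.3],[0,38,265,3,35.2,0.2,0.3],[0,45,305,8.6,35.2,0.2,0.3]],
])

```text
clock: 10.75
tool_pos: [0.431, 0.3611, 0.1808]
eef_rot: [-0.006, 0.954, -0.299, -0.002]
contact_force: [-0.2, -0.4, -3.1]
opening: 0.229
finger_force: 54.7
```

```bash
python3 - <<'E'
from h import *
show([((.4293,.3733,.2),35),((.4293,.3733,.15),35),((.4293,.3733,.11),35),((.4293,.3733,.08),35),((.4293,.3733,.066),35)])
E
```

```text
(0.4293, 0.3733, 0.2) 35 [ 1.5 -1.  -3.7  0.2 -0.5 -0. ]
(0.4293, 0.3733, 0.15) 35 [ 1.2 27.6 37.3  0.2 -0.5 -0. ]
(0.4293, 0.3733, 0.11) 35 [ 0.9 50.5 70.2  0.2 -0.5 -0. ]
(0.4293, 0.3733, 0.08) 35 [ 0.7 67.6 94.8  0.2 -0.5 -0. ]
(0.4293, 0.3733, 0.066) 35 [  0.6  75.6 106.3   0.2  -0.5  -0. ]
```

>>> move_arm([
  [[0,1.4,8,10,0.2,-0.5,0],[0,1.2,28,37,0.2,-0.5,0],[0,1,45,62,0.2,-0.5,0],[0,0.9,53,73.6,0.2,-0.5,0],[0,0.9,53,73.6,0.2,-0.5,0],[0,0.9,53,73.6,0.2,-0.5,0]],
])

```text
clock: 11.5
tool_pos: [0.4319, 0.36, 0.0927]
eef_rot: [-0.005, 0.953, -0.302, 0.005]
contact_force: [-0.5, 0.0, -1.9]
opening: 0.225
finger_force: 54.6
```

```bash
python3 - <<'E'
from h import *
s=r.get_state();print(s['tool_pos']-lean(35)[:,2]*.019,s['contact_force'],s['moment'])
show([((.4293,.3733,.1058),35),((.4293,.3733,.0665),35),((.4293,.3733,.0655),35)])
a=r.snapshot('scene')[:,:,::-1];b=r.snapshot('side')[:,:,::-1]
cv2.imwrite('pics/s2.png',a);cv2.imwrite('pics/d2.png',b)
c=lambda i,x,y:cv2.resize(i[y:y+133,x:x+133],(400,400),interpolation=cv2.INTER_CUBIC)
n=np.hstack([c(a,365,220),c(b,235,130)]);o=cv2.imread('pics/l1.png')
for nm,(x0,y0,x1,y1) in dict(bowlScene=(170,185,335,335),rimSideL=(570,125,640,195),rimSideR=(640,125,690,190),handleSide=(430,140,560,180),rimSceneL=(170,190,230,300),rimSceneR=(290,190,335,330)).items():
    res=cv2.matchTemplate(n,o[y0:y1,x0:x1],cv2.TM_CCOEFF_NORMED);_,v,_,p=cv2.minMaxLoc(res);print(nm,round(v,3),(np.array(p)-[x0,y0])/3.0075)
E
```

```text
[0.4318 0.3709 0.1083] [-0.5319  0.0365 -1.8748] [ 0.8677  0.2486 -0.0345]
(0.4293, 0.3733, 0.1058) 35 [ 2.5  3.4  0.6 -0.2  0.2 -0.3]
(0.4293, 0.3733, 0.0665) 35 [ 2.7 26.1 32.7 -0.2  0.2 -0.3]
(0.4293, 0.3733, 0.0655) 35 [ 2.7 26.7 33.5 -0.2  0.2 -0.3]
bowlScene 0.879 [-1.995 -0.665]
rimSideL 0.937 [0.9975 0.    ]
rimSideR 0.98 [0.665 0.   ]
handleSide 0.946 [ 0.3325 -0.3325]
rimSceneL 0.898 [-1.995 -0.665]
rimSceneR 0.991 [-1.995 -0.665]
```

>>> move_arm([
  [[0,2.5,8,6,0,0,0],[0,2.6,14,15,0,0,0],[0,2.7,19,22,0,0,0],[0,2.7,23,28,0,0,0],[0,2.7,24.8,31,0,0,0],[0,2.7,24.8,31,0,0,0],[0,2.7,24.8,31,0,0,0]],
])

```text
clock: 12.48
tool_pos: [0.429, 0.3621, 0.0527]
eef_rot: [-0.005, 0.953, -0.303, 0.005]
contact_force: [-1.3, -1.0, -0.5]
opening: 0.228
finger_force: 54.3
```

```bash
python3 - <<'E'
from h import *
for i in range(2):
    s=r.get_state();print(s['tool_pos']-lean(35)[:,2]*.019,s['contact_force'],s['moment'])
show([((.4293,.3733,.0665),35),((.4293,.3733,.0655),35)])
E
```

```text
[0.4289 0.373  0.0682] [-1.3101 -1.0016 -0.516 ] [ 0.5021  0.1889 -0.2314]
[0.4289 0.373  0.0682] [-1.3101 -1.0016 -0.516 ] [ 0.5021  0.1889 -0.2314]
(0.4293, 0.3733, 0.0665) 35 [-0.4  1.2  1.2 -0.3  0.2 -0.3]
(0.4293, 0.3733, 0.0655) 35 [-0.4  1.8  2.1 -0.3  0.2 -0.3]
```

>>> move_arm([
  [[0,0,0.6,0.8,0,0,0],[0,0,0.6,0.8,0,0,0],[0,0,1.2,1.5,0,0,0],[0,0,1.2,1.5,0,0,0]],
])

```text
clock: 12.98
tool_pos: [0.4289, 0.3619, 0.0506]
eef_rot: [-0.005, 0.953, -0.303, 0.005]
contact_force: [-2.1, -2.0, 1.9]
opening: 0.233
finger_force: 54.1
```

>>> move_arm([
  [[0.35,0,0,0,0,0,0],[0.5,0,0,0,0,0,0],[0.8,0,0,0,0,0,0],[0.8,0,0,0,0,0,0],[0.8,0,0,0,0,0,0],[0.8,0,0,-20,0,0,0],[0.8,0,0,-60,0,0,0],[0.8,0,0,-110,0,0,0],[0.8,0,0,-150,0,0,0],[0.8,0,0,-150,0,0,0]],
], newtons=20)

```text
clock: 14.22
tool_pos: [0.4269, 0.452, 0.1747]
eef_rot: [-0.006, 0.954, -0.3, 0.006]
contact_force: [0.2, -0.1, 0.4]
opening: 0.801
finger_force: 0.0
```

```bash
python3 - <<'E'
from h import *
s=r.get_state();print(s['q'],s['tool_pos'])
A,B=r.camera_info('scene'),r.camera_info('side')
a=r.snapshot('scene')[:,:,::-1];b=r.snapshot('side')[:,:,::-1]
cv2.imwrite('pics/s3.png',a);cv2.imwrite('pics/d3.png',b)
a0=cv2.imread('pics/scene0.png');b0=cv2.imread('pics/side0.png')
for nm,n,o,(x0,y0,x1,y1) in [('bowl',a,a0,(420,290,472,338)),('handle',a,a0,(465,250,492,288)),('bowlSide',b,b0,(290,184,330,202)),('handleSide',b,b0,(247,188,288,202)),('flask',a,a0,(382,272,414,320)),('punch',a,a0,(362,190,395,242)),('jar',a,a0,(290,152,320,195)),('mould',a,a0,(232,185,275,228)),('clamp',a,a0,(328,262,372,308))]:
    up=lambda i:cv2.resize(i,None,fx=4,fy=4,interpolation=cv2.INTER_CUBIC)
    res=cv2.matchTemplate(up(n[y0-12:y1+12,x0-12:x1+12]),up(o[y0:y1,x0:x1]),cv2.TM_CCOEFF_NORMED);_,v,_,p=cv2.minMaxLoc(res);print(nm,round(v,3),np.array(p)/4-12)
# slugs: yellow in tray
R=[]
for c,im,box in((A,a,(255,210,355,296)),(B,b,(304,250,375,308))):
    x0,y0,x1,y1=box;hsv=cv2.cvtColor(im[y0:y1,x0:x1],cv2.COLOR_BGR2HSV);m=cv2.inRange(hsv,(12,90,90),(32,255,255))
    n,l,st,ce=cv2.connectedComponentsWithStats(m)
    for i in range(1,n):
        if st[i,4]>8: print(ce[i]+[x0,y0],st[i],onz(c,ce[i]+[x0,y0],.010))
c1=cv2.resize(a[205:300,250:360],(440,380),interpolation=cv2.INTER_CUBIC);c2=cv2.resize(b[240:335,290:380],(360,380),interpolation=cv2.INTER_CUBIC)
cv2.imwrite('pics/slugs.png',np.hstack([c1,c2]))
E
```

```text
[-0.9265  1.0345 -0.2938  1.1466  0.4986  1.5809  0.2806] [0.4269 0.452  0.1747]
bowl 0.863 [-0.75 -0.75]
handle 0.994 [0.75 0.25]
bowlSide 0.929 [0.   0.25]
handleSide 0.985 [-0.25 -0.25]
flask 1.0 [0. 0.]
punch 1.0 [0. 0.]
jar 1.0 [0. 0.]
mould 1.0 [0. 0.]
clamp 1.0 [0. 0.]
[304.1047 251.8488] [44 35 10 15 86] [0.5717 0.0215 0.01  ]
[315.0882 254.5   ] [58 41  5  8 34] [0.5604 0.0468 0.01  ]
[297.4857 263.1143] [40 50  6  8 35] [0.6058 0.0304 0.01  ]
[346.1344 287.2292] [ 77  62  23  24 253] [0.5823 0.1596 0.01  ]
[323.7568 250.4865] [11  0 19  2 37] [0.5467 0.1463 0.01  ]
[345. 250.] [33  0 17  1 17] [0.6043 0.1427 0.01  ]
[335.7985 276.8582] [ 25  19  15  17 134] [0.5697 0.0302 0.01  ]
[350.8511 275.0426] [43 22  8  7 47] [0.6083 0.0338 0.01  ]
```

The dish is back within about 2 mm, the bystanders haven't moved, and one slug lies apart at about (0.607, 0.032). Next I go up and over to the mat to look at the thermometer from close by.

```bash
python3 - <<'E'
from h import *
R=frame([0,0,-1],[-.22,.975,0])
print(rel([.45,.40,.32],lean(25)));print(rel([.54,0.05,.32],R));print(rel([.54,-.30,.30],R))
A,B=r.camera_info('scene'),r.camera_info('side')
print('slug',tri((A,(297.5,263.1)),(B,(350.9,275.0))),'pair',tri((A,(315.1,254.5)),(B,(330,277))))
E
```

```text
[ -23.1 -125.   -92.3  -10.4    0.2   -0.2]
[-108.3 -411.2  111.2  -35.3   -3.4  -11.6]
[-103.4 -685.1  330.   -35.3   -3.4  -11.6]
slug (array([0.6075, 0.0313, 0.0125]), np.float64(0.708366554818692)) pair (array([0.5558, 0.0428, 0.0004]), np.float64(0.0945397385363855))
```

>>> move_arm([
  [[0.8,-10,-55,-40,-5,0,0],[0.8,-23,-110,-80,-10,0,0],[0.8,-33,-150,-75,-15,-1,-3],[0.8,-45,-200,-40,-20,-2,-5],[0.8,-60,-250,-5,-25,-2,-7],[0.8,-75,-300,32,-30,-3,-9],[0.8,-90,-350,69,-35,-3,-11],[0.8,-108,-411,111,-35.3,-3.4,-11.6],[0.8,-108,-455,150,-35.3,-3.4,-11.6],[0.8,-107,-505,188,-35.3,-3.4,-11.6]],
])

```text
clock: 15.58
tool_pos: [0.5386, -0.0608, 0.3103]
eef_rot: [-0.109, 0.994, 0.001, -0.002]
contact_force: [1.4, -0.2, 0.0]
opening: 0.801
finger_force: 0.0
```

```bash
python3 - <<'E'
from h import *
R=frame([0,0,-1],[-.22,.975,0]);s=r.get_state();print(s['q'])
print(rel([.54,-.2,.30],R),rel([.54,-.30,.30],R))
E
```

```text
[ 0.3692  0.534  -0.5534  1.7074  0.3221  0.9956  1.4901]
[  28.8 -136.2   10.1    0.1   -0.2   -0.2] [  50.6 -233.8    9.9    0.1   -0.2   -0.2]
```

>>> move_arm([
  [[0.8,10,-30,5,0,0,10],[0.8,18,-60,10,0,0,20],[0.8,25,-100,10,0,0,30],[0.8,32,-140,10,0,0,40],[0.8,40,-180,10,0,0,50],[0.8,50,-234,10,0,0,60],[0.8,50,-234,10,0,0,70],[0.8,50,-234,10,0,0,80],[0.8,50,-234,10,0,0,90]],
])

```text
clock: 16.7
tool_pos: [0.5406, -0.2971, 0.2996]
eef_rot: [0.628, 0.778, 0.0, -0.003]
contact_force: [-0.5, 0.4, -0.9]
opening: 0.802
finger_force: 0.0
```

>>> move_arm([
  [[0.8,0,0,0,0,0,10],[0.8,0,0,0,0,0,20],[0.8,0,0,0,0,0,30],[0.8,0,0,0,0,0,40],[0.8,0,0,0,0,0,50],[0.8,0,0,0,0,0,60],[0.8,0,0,0,0,0,70],[0.8,0,0,0,0,0,80],[0.8,0,0,0,0,0,88],[0.8,0,0,0,0,0,88]],
])

```text
clock: 17.95
tool_pos: [0.541, -0.2968, 0.3001]
eef_rot: [0.992, 0.127, -0.002, -0.002]
contact_force: [0.6, -0.1, -0.3]
opening: 0.802
finger_force: 0.0
```

```bash
python3 - <<'E'
from h import *
s=r.get_state();print(s['q'],s['tool_pos'],s['eef_rot'])
W=r.camera_info('wrist');im=r.snapshot('wrist')[:,:,::-1];cv2.imwrite('pics/w2.png',im)
import pickle;pickle.dump(W,open('w2.pkl','wb'))
for x in (0,): print(proj(W,[.5544,-.3313,.003]),proj(W,[.63,-.275,.023]))
E
```

```text
[ 0.237   0.6358  0.3487  1.525  -0.24    1.0276 -0.6671] [ 0.541  -0.2968  0.3001] [ 0.9919  0.1274 -0.0015 -0.0016]
[355.4687 182.7377] [322.0617  93.1333]
```

View pics/w2.png

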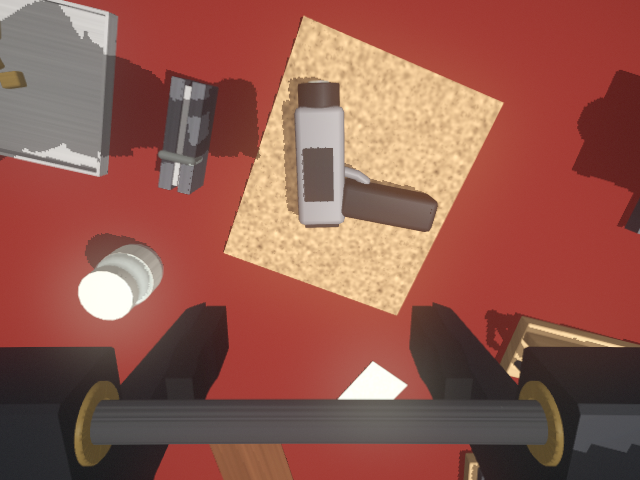

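The wrist view shows the thermometer block from (320,107) to (321,226), the nose tip at (319,82) and the grip out to (437,215). Next I measure it with a mask.

```bash
cat > th.py <<'E'
from h import *
def block(im,box):
    x,y,w,h=box;hsv=cv2.cvtColor(im[y:y+h,x:x+w],cv2.COLOR_BGR2HSV)
    m=((hsv[...,1]<70)&(hsv[...,2]>85)).astype(np.uint8)*255
    m=cv2.morphologyEx(m,cv2.MORPH_OPEN,np.ones((9,9)));m=cv2.morphologyEx(m,cv2.MORPH_CLOSE,np.ones((45,45)))
    c=max(cv2.findContours(m,0,2)[0],key=cv2.contourArea);rc=cv2.minAreaRect(c)
    q=cv2.boxPoints(rc)+[x,y];return q[np.argsort(q[:,1])],rc
E
python3 - <<'E'
from th import *
import pickle;W=pickle.load(open('w2.pkl','rb'));im=cv2.imread('pics/w2.png')
q,rc=block(im,(265,60,120,190));print(q,rc)
P=np.array([onz(W,p,.043) for p in q]);f=P[:2].mean(0);b=P[2:].mean(0)
d=f-b;print('front',f,'rear',b,'len',np.linalg.norm(d),'wid',np.linalg.norm(P[0]-P[1]),np.linalg.norm(P[2]-P[3]),'yaw',np.degrees(np.arctan2(d[1],d[0])))
print('nosetip',onz(W,(319.5,82),.023))
E
```

```text
[[378.6215  88.8094]
 [292.3867  93.3481]
 [385.569  220.8121]
 [299.3342 225.3508]] ((73.97789001464844, 97.08010864257812), (132.18545532226562, 86.35416412353516), 86.98721313476562)
front [ 0.6341 -0.2861  0.043 ] rear [ 0.5188 -0.325   0.043 ] len 0.12166486613027838 wid 0.07670287030965878 0.08455905420776594 yaw 18.64661860310301
nosetip [ 0.6388 -0.2702  0.023 ]
```

```bash
python3 - <<'E'
from th import *
import pickle;W=pickle.load(open('w2.pkl','rb'));im=cv2.imread('pics/w2.png')
hsv=cv2.cvtColor(im,cv2.COLOR_BGR2HSV);m=((hsv[...,1]<70)&(hsv[...,2]>85))
for row in (115,130,140,208,215):
    c=np.where(m[row,270:360])[0]+270;print(row,c.min(),c.max())
col=np.where(m[60:260,310])[0]+60;print('col310',col.min(),col.max());col=np.where(m[60:260,330])[0]+60;print(col.min(),col.max())
B=r.camera_info('side');A=r.camera_info('scene')
q=[(296.5,108),(343.5,108),(300,224),(343.5,224)]
P=np.array([onz(W,p,.043) for p in q]);f=P[:2].mean(0);b=P[2:].mean(0);d=f-b
print(P,f,b,np.linalg.norm(d),np.degrees(np.arctan2(d[1],d[0])))
# height check, block top corners: scene crop c2 (3.0075) and wrist
for nm,p,s,w in (('frontR',(343.5,108),None,None),):pass
print('front-left top wrist+side',tri((W,(296.5,108)),(B,(270+(642-400)/2.5,345+23/2.5))))
print('front-right top wrist+side',tri((W,(343.5,108)),(B,(270+(664-400)/2.5,345+55/2.5))))
print('rear-left top wrist+scene',tri((W,(300,224)),(A,(150+215/3.0075,130+101/3.0075))))
E
```

```text
115 295 343
130 295 343
140 296 343
208 299 358
215 299 343
col310 81 224
106 223
[[ 0.6115 -0.256   0.043 ]
 [ 0.6222 -0.2969  0.043 ]
 [ 0.5074 -0.2851  0.043 ]
 [ 0.5182 -0.3263  0.043 ]] [ 0.6169 -0.2765  0.043 ] [ 0.5128 -0.3057  0.043 ] 0.1080963552181847 15.688671204537512
front-left top wrist+side (array([ 0.6104, -0.2554,  0.0346]), np.float64(0.9741106110309599))
front-right top wrist+side (array([ 0.6217, -0.2969,  0.0423]), np.float64(0.6007277585628794))
rear-left top wrist+scene (array([ 0.5273, -0.287 ,  0.08  ]), np.float64(9.783679783458021))
```

```bash
cat >> h.py <<'E'
YAW=np.radians(15.7)
def thpose(xh,pitch,pre=20): # xh: horizontal angle of x_th; pitch down deg -> tool R, x_th
    h=np.array([np.cos(xh),np.sin(xh),0]);u=np.array([0,0,1.]);p=np.radians(pitch)
    x=np.cos(p)*h-np.sin(p)*u;z=np.cos(p)*u+np.sin(p)*h;y=np.cross(z,x);a=np.radians(pre)
    return frame(-np.cos(a)*z+np.sin(a)*x,-y),x,z
E
python3 - <<'E'
from h import *
R,x,z=thpose(YAW,0);G=np.array([.5899,-.2841,.028])
for b in(.12,.04,0): print(rel(G+R[:,2]*(.019-b),R))
E
```

```text
[ 16.    1.3 177.4  -0.   20.1  -1. ]
[ 43.5   1.1 252.6  -0.   20.1  -1. ]
[ 57.2   1.  290.1  -0.   20.1  -1. ]
```

>>> move_arm([
  [[1,4,0,45,0,7,0],[1,8,1,90,0,14,-1],[1,12,1.2,135,0,20,-1],[1,16,1.3,177.4,0,20.1,-1],[1,16,1.3,177.4,0,20.1,-1],[1,16,1.3,177.4,0,20.1,-1]],
])

```text
clock: 18.75
tool_pos: [0.5594, -0.2938, 0.1256]
eef_rot: [0.975, 0.135, 0.174, -0.023]
contact_force: [0.0, 0.2, 0.6]
opening: 1.001
finger_force: 0.0
```

```bash
python3 - <<'E'
from h import *
R,x,z=thpose(YAW,0);G=np.array([.5899,-.2841,.028]);s=r.get_state();print(s['q'])
for b in(.04,.015,0): print(rel(G+R[:,2]*(.019-b),R))
W=r.camera_info('wrist');im=r.snapshot('wrist')[:,:,::-1];cv2.imwrite('pics/w3.png',im)
hsv=cv2.cvtColor(im,cv2.COLOR_BGR2HSV);m=((hsv[...,1]<70)&(hsv[...,2]>85))
o=np.array([.5706,-.2895,.043]);c,sn=np.cos(YAW),np.sin(YAW);ax=np.array([c,sn,0]);ay=np.array([-sn,c,0])
for t in(.0,.02,.04):
    p=[proj(W,o+ax*t+ay*k) for k in(-.023,.023)];row=int((p[0][1]+p[1][1])/2);cc=np.where(m[row,150:500])[0]+150
    print(t,p,row,cc.min() if len(cc) else 0,cc.max() if len(cc) else 0)
E
```

```text
[ 0.6248  0.7952 -0.144   1.8888 -0.6135  0.26   -0.1809]
[-3.7 -1.3 81.6  0.2 -0.2  0.1]
[ -3.8  -1.4 106.6   0.2  -0.2   0.1]
[ -3.8  -1.4 121.6   0.2  -0.2   0.1]
0.0 [array([357.6285, 283.9583]), array([278.3634, 283.853 ])] 283 279 354
0.02 [array([357.5547, 249.5182]), array([278.5448, 249.3912])] 249 278 354
0.04 [array([357.4907, 215.2917]), array([278.7153, 215.1433])] 215 278 354
```

>>> move_arm([
  [[1,-3,-1.4,40,0,0,0],[1,-3.5,-1.4,80,0,0,0],[1,-3.8,-1.4,105,0,0,0],[1,-3.8,-1.4,121,0,0,0],[1,-3.8,-1.4,121,0,0,0]],
])

```text
clock: 19.42
tool_pos: [0.5957, -0.2816, 0.0098]
eef_rot: [0.975, 0.135, 0.174, -0.023]
contact_force: [0.3, -0.1, -0.1]
opening: 0.999
finger_force: 0.0
```

```bash
python3 - <<'E'
from h import *
R,x,z=thpose(YAW,0);G=np.array([.5899,-.2841,.028]);s=r.get_state();print(s['q'],s['contact_force'])
print(rel(G+R[:,2]*.019,R))
E
```

```text
[ 0.6293  1.0171 -0.2431  1.8302 -0.643   0.0711 -0.1339] [ 0.3152 -0.0863 -0.0691]
[ 0.3  0.8 -0.2  0.1 -0.2  0.1]
```

>>> move_arm([
  [[0,0,0,0,0,0,0],[0,0,0,0,0,0,0],[0,0,0,0,0,0,0],[0,0,0,0,0,0,0],[0,0,0,0,0,0,0],[0,0,0,0,0,0,0],[0,0,0,0,0,0,0]],
], newtons=50)

```text
clock: 20.3
tool_pos: [0.5951, -0.2822, 0.0096]
eef_rot: [0.975, 0.134, 0.174, -0.023]
contact_force: [-0.7, -0.4, 3.0]
opening: 0.518
finger_force: 50.0
```

```bash
python3 - <<'E'
from h import *
s=r.get_state();R=Ro.from_quat(s['eef_rot']).as_matrix();np.savez('grasp.npz',p=s['tool_pos'],R=R)
print(s['tool_pos'],s['finger_force'],s['opening'])
R0,x,z=thpose(YAW,0);p=s['tool_pos']
for dz in(.03,.08,.15,.2): print(rel(p+[0,0,dz],R0))
S=np.array([.6075,.032,.010])
print(np.degrees(Ro.from_matrix(R0.T@R).as_rotvec()))
E
```

```text
[ 0.5951 -0.2822  0.0096] 49.95940525084734 0.5184830730769634
[ 10.3   0.1 -28.2   0.1  -0.2  -0. ]
[ 27.6   0.1 -75.1   0.1  -0.2  -0. ]
[  51.7    0.3 -140.8    0.1   -0.2   -0. ]
[  68.9    0.3 -187.7    0.1   -0.2   -0. ]
[-0.1122  0.1615  0.026 ]
```

```bash
cat >> h.py <<'E'
def lensmove(S,xh,pitch,dist,up=0):
    g=np.load('grasp.npz');lens=np.array([.5706,-.2895,.003])+.07*np.array([np.cos(YAW),np.sin(YAW),0])+[0,0,.02]
    lt=g['R'].T@(lens-g['p']);R,x,z=thpose(np.radians(xh),pitch);return np.array(S)-dist*x-R@lt+[0,0,up],R
E
python3 - <<'E'
from h import *
S=[.6075,.032,.010]
for w in ((.58,-.2,.22,30,0),(.58,-.12,.24,55,20),(.58,-.06,.25,75,35)):
    print(w,rel(w[:3],thpose(np.radians(w[3]),w[4])[0]))
for up in(.08,0): p,R=lensmove(S,90,57,.1,up);print(p,rel(p,R))
E
```

```text
(0.58, -0.2, 0.22, 30, 0) [  79.7  -82.9 -195.     5.    -0.1  -13.5]
(0.58, -0.12, 0.24, 55, 20) [ 106.9 -159.9 -206.4    7.   -19.3  -38.9]
(0.58, -0.06, 0.25, 75, 35) [ 125.6 -217.6 -210.4    2.8  -31.9  -60.2]
[ 0.6071 -0.0578  0.204 ] [ 134.8 -212.5 -157.9  -11.2  -48.6  -76.3]
[ 0.6071 -0.0578  0.124 ] [ 107.2 -212.6  -82.8  -11.2  -48.6  -76.3]
```

>>> move_arm([
  [[0,1,0,-3,0,0,0],[0,5,0,-14,0,0,0],[0,13,0,-35,0,0,0],[0,24,0,-65,0,0,0],[0,36,0,-98,0,0,0],[0,50,0,-136,0,0,0],[0,60,0,-165,0,0,0],[0,69,0,-188,0,0,0],[0,69,0,-188,0,0,0]],
])

```text
clock: 21.42
tool_pos: [0.596, -0.2817, 0.2121]
eef_rot: [0.975, 0.135, 0.175, -0.022]
contact_force: [-0.3, 0.5, -2.3]
opening: 0.517
finger_force: 50.0
```

```bash
python3 - <<'E'
from h import *
S=[.6075,.032,.010];s=r.get_state();print(s['q'],s['tool_pos'],s['contact_force'],s['opening'])
for w in ((.58,-.2,.24,30,0),(.58,-.12,.25,50,10),(.58,-.06,.25,68,25)):
    print(w,rel(w[:3],thpose(np.radians(w[3]),w[4])[0]))
for up in(.08,0): p,R=lensmove(S,90,57,.1,up);print(p,rel(p,R))
E
```

```text
[ 0.4615  0.6853  0.047   1.7676 -0.5918  0.4994 -0.3053] [ 0.596  -0.2817  0.2121] [-0.3115  0.4845 -2.3219] 0.5169003508097384
(0.58, -0.2, 0.24, 30, 0) [ 16.1 -82.9 -24.2   5.2  -0.3 -13.4]
(0.58, -0.12, 0.25, 50, 10) [  40.  -159.8  -26.4    9.2   -9.9  -33.1]
(0.58, -0.06, 0.25, 68, 25) [  55.2 -217.6  -20.9    7.2  -23.4  -52.2]
[ 0.6071 -0.0578  0.204 ] [  64.3 -212.6   31.5  -11.   -48.6  -76.3]
[ 0.6071 -0.0578  0.124 ] [  36.5 -212.9  106.5  -11.   -48.6  -76.3]
```

>>> move_arm([
  [[0,8,-42,-12,2.6,0,-7],[0,16,-83,-24,5.2,-0.3,-13.4],[0,24,-108,-25,6.5,-3.5,-20],[0,32,-135,-26,8,-7,-27],[0,40,-160,-26.4,9.2,-10,-33],[0,45,-180,-25,8.5,-14.5,-39.5],[0,50,-199,-23,8,-19,-46],[0,55,-217,-21,7.2,-23.4,-52.2],[0,55,-217,-21,7.2,-23.4,-52.2]],
])

```text
clock: 22.55
tool_pos: [0.5795, -0.054, 0.2471]
eef_rot: [0.826, 0.563, -0.036, 0.021]
contact_force: [-0.1, 0.2, -2.6]
opening: 0.517
finger_force: 50.0
```

```bash
python3 - <<'E'
from h import *
S=[.6075,.032,.010];s=r.get_state();print(s['q'],s['tool_pos'],s['contact_force'],s['opening'])
print(rel([.60,-.06,.23],thpose(np.radians(79),41)[0]))
for up in(.08,.04,0): p,R=lensmove(S,90,57,.1,up);print(p,rel(p,R))
E
```

```text
[-0.1258  0.6393  0.1688  1.6721 -0.0315  0.8728 -0.3416] [ 0.5795 -0.054   0.2471] [-0.0676  0.2341 -2.6444] 0.5167632202929232
[  3.3  21.3  16.7  -2.7 -16.2 -10.1]
[ 0.6071 -0.0578  0.204 ] [ 10.2  27.3  42.2  -8.1 -31.9 -20.2]
[ 0.6071 -0.0578  0.164 ] [ 13.5  27.6  82.1  -8.1 -31.9 -20.2]
[ 0.6071 -0.0578  0.124 ] [ 16.9  27.8 122.   -8.1 -31.9 -20.2]
```

>>> move_arm([
  [[0,2,10,8,-1.3,-8,-5],[0,3.3,21,17,-2.7,-16.2,-10],[0,6,24,29,-5,-24,-15],[0,10,27,42,-8.1,-31.9,-20.2],[0,10,27,42,-8.1,-31.9,-20.2],[0,10,27,42,-8.1,-31.9,-20.2]],
])

```text
clock: 23.3
tool_pos: [0.6063, -0.0668, 0.2064]
eef_rot: [0.675, 0.665, -0.226, 0.225]
contact_force: [0.7, -0.1, -2.1]
opening: 0.517
finger_force: 50.0
```

```bash
cat > chk.py <<'E'
from h import *
S=np.array([.6075,.032,.010]);s=r.get_state();print(s['q'],s['tool_pos'],s['contact_force'],s['opening'])
for up in(.08,.04,0): p,R=lensmove(S,90,57,.1,up);print(p,rel(p,R))
g=np.load('grasp.npz');R=Ro.from_quat(s['eef_rot']).as_matrix();T=R@g['R'].T
c,n=np.cos(YAW),np.sin(YAW);o=np.array([.5706,-.2895,.003])
f=lambda v:s['tool_pos']+T@(o+np.array([c*v[0]-n*v[1],n*v[0]+c*v[1],v[2]])-g['p'])
lens=f([.07,0,.02]);x=T@[c,n,0];d=(S-lens)@x;print('lens',lens,'x',x,'ahead',d,'miss mm',1000*np.linalg.norm(S-lens-d*x))
B=r.camera_info('side');A=r.camera_info('scene');b=r.snapshot('side')[:,:,::-1];a=r.snapshot('scene')[:,:,::-1]
pts=[lens,f([-.062,0,.02]),f([.05,0,.04]),f([-.057,-.112,.02]),S]
def dr(im,C,w=110):
    k=proj(C,lens).astype(int);x0,y0=k-[w,w];im=cv2.resize(im[y0:y0+2*w,x0:x0+2*w],None,fx=1.8,fy=1.8,interpolation=cv2.INTER_CUBIC)
    for p in pts: q=(proj(C,p)-[x0,y0])*1.8;cv2.circle(im,(int(q[0]),int(q[1])),3,(255,0,255),-1)
    return im
cv2.imwrite('pics/chk.png',np.hstack([dr(b,B),dr(a,A)]))
E
python3 chk.py
```

```text
[-0.5147  0.8536  0.429   1.6805  0.424   0.8484 -0.5274] [ 0.6063 -0.0668  0.2064] [ 0.7306 -0.1054 -2.1227] 0.5174955062511389
[ 0.6071 -0.0578  0.204 ] [ 8.6  0.7 -3.5 -0.4  0.2 -0.7]
[ 0.6071 -0.0578  0.164 ] [32.8  0.6 28.4 -0.4  0.2 -0.7]
[ 0.6071 -0.0578  0.124 ] [57.   0.4 60.2 -0.4  0.2 -0.7]
lens [ 0.6073 -0.0315  0.1762] x [ 0.0089  0.5395 -0.8419] ahead 0.17418303781376634 miss mm 36.16872649637894
```

View pics/chk.png

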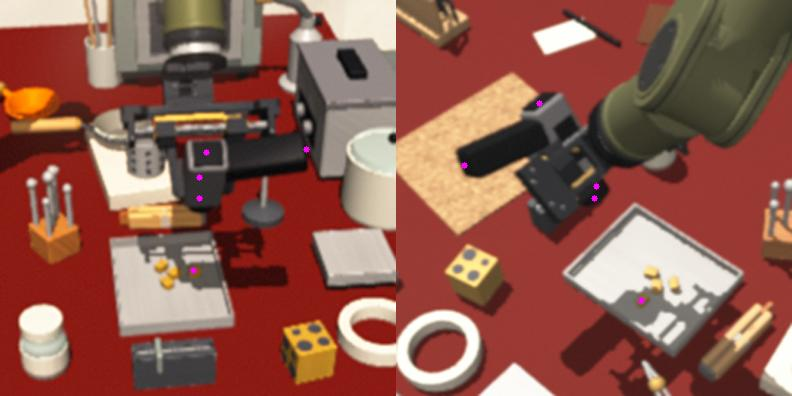

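The picture shows the projected lens, barrel and grip marks sitting on the thermometer at (200,175) in the left half. The slug mark is on the lone slug at (194,271), so nothing has slipped in the grip. Now I lower it.

>>> move_arm([
  [[0,12,0,8,0,0,0],[0,26,0,23,0,0,0],[0,40,0,40,0,0,0],[0,51,0.4,53,-0.4,0.2,-0.7],[0,57,0.4,60,-0.4,0.2,-0.7],[0,57,0.4,60,-0.4,0.2,-0.7],[0,57,0.4,60,-0.4,0.2,-0.7]],
])

```text
clock: 24.28
tool_pos: [0.6075, -0.0561, 0.1236]
eef_rot: [0.669, 0.672, -0.224, 0.225]
contact_force: [-0.6, 0.1, -3.1]
opening: 0.52
finger_force: 50.0
```

```bash
python3 chk.py
```

```text
[-0.5272  0.9811  0.4234  1.7123  0.4306  0.7104 -0.6068] [ 0.6075 -0.0561  0.1236] [-0.5998  0.0659 -3.1191] 0.5200302592720112
[ 0.6071 -0.0578  0.204 ] [-49.8  -0.3 -63.1   0.2   0.1   0.1]
[ 0.6071 -0.0578  0.164 ] [-25.7  -0.4 -31.2   0.2   0.1   0.1]
[ 0.6071 -0.0578  0.124 ] [-1.6 -0.4  0.8  0.2  0.1  0.1]
lens [ 0.6078 -0.0208  0.0935] x [-0.0023  0.5415 -0.8407] ahead 0.09876462313343273 miss mm 0.8457607046867427
```

Aimed within 1 mm by calculation, at 99 mm and 57° down. Holding for 2.5 s.

>>> move_arm([
  [[0,0,0,0,0,0,0],[0,0,0,0,0,0,0],[0,0,0,0,0,0,0],[0,0,0,0,0,0,0],[0,0,0,0,0,0,0],[0,0,0,0,0,0,0],[0,0,0,0,0,0,0],[0,0,0,0,0,0,0],[0,0,0,0,0,0,0],[0,0,0,0,0,0,0]],
])

```text
clock: 25.62
tool_pos: [0.6071, -0.0559, 0.123]
eef_rot: [0.669, 0.672, -0.224, 0.225]
contact_force: [0.3, 0.8, -2.4]
opening: 0.516
finger_force: 50.0
```

>>> move_arm([
  [[0,0,0,0,0,0,0],[0,0,0,0,0,0,0],[0,0,0,0,0,0,0],[0,0,0,0,0,0,0],[0,0,0,0,0,0,0],[0,0,0,0,0,0,0],[0,0,0,0,0,0,0],[0,0,0,0,0,0,0],[0,0,0,0,0,0,0],[0,0,0,0,0,0,0]],
])

```text
clock: 26.88
tool_pos: [0.6071, -0.0559, 0.123]
eef_rot: [0.669, 0.672, -0.224, 0.225]
contact_force: [0.3, -0.5, -1.5]
opening: 0.518
finger_force: 50.0
```

```bash
python3 - <<'E'
from h import *
S=[.6075,.032,.010];s=r.get_state();print(s['tool_pos'],s['opening'])
# measured slug mid-height again
A,B=r.camera_info('scene'),r.camera_info('side')
for n,c,box in(('scene',A,(255,210,355,296)),('side',B,(304,250,375,308))):
    x0,y0,x1,y1=box;im=r.snapshot(n)[:,:,::-1];hsv=cv2.cvtColor(im[y0:y1,x0:x1],cv2.COLOR_BGR2HSV);m=cv2.inRange(hsv,(10,80,40),(32,255,255))
    k,l,st,ce=cv2.connectedComponentsWithStats(m)
    for i in range(1,k):
        if st[i,4]>8: print(n,ce[i]+[x0,y0],st[i,4],onz(c,ce[i]+[x0,y0],.011))
for up in(.08,):p,R=lensmove(S,90,57,.1,up);print(rel(p,R))
for w in ((.58,-.06,.25,68,25),(.58,-.12,.25,50,10),(.585,-.2,.24,30,0)):
    print(w,rel(w[:3],thpose(np.radians(w[3]),w[4])[0]))
E
```

```text
[ 0.6071 -0.0559  0.123 ] 0.5180572117966191
scene [311.     214.5556] 9 [ 0.476  -0.0392  0.011 ]
scene [273.3333 224.5397] 63 [ 0.5606 -0.0914  0.011 ]
scene [303.9767 251.7558] 86 [0.5722 0.0215 0.011 ]
scene [315.1333 254.6333] 30 [0.5611 0.0476 0.011 ]
scene [297.5918 263.1224] 49 [0.6061 0.031  0.011 ]
scene [346.0376 287.3684] 266 [0.5831 0.1599 0.011 ]
side [324.    250.475] 40 [0.5473 0.1449 0.011 ]
side [335.947  276.8609] 151 [0.57  0.029 0.011]
side [350.7302 275.0794] 63 [0.6079 0.0324 0.011 ]
[-50.3   0.  -63.5   0.1   0.    0.2]
(0.58, -0.06, 0.25, 68, 25) [-79.7 -27.1 -99.    8.1  31.6  21. ]
(0.58, -0.12, 0.25, 50, 10) [-127.6  -27.3  -62.8    9.6   45.1   40.2]
(0.585, -0.2, 0.24, 30, 0) [-185.4  -22.6   -6.6    9.3   51.5   61.9]
```

The slug is re-measured at (0.607, 0.032), within 2 mm of the aim point, and the hold is done. Now I return to the mat.

>>> move_arm([
  [[0,-10,0,-13,0,0,0],[0,-30,0,-38,0,0,0],[0,-50,0,-63,0,0,0],[0,-58,-7,-72,2,8,5],[0,-66,-14,-82,4,16,10],[0,-73,-21,-91,6,24,15],[0,-80,-27,-99,8,31.6,21],[0,-96,-27,-88,8.6,36,27],[0,-112,-27,-75,9,41,33.5],[0,-127.6,-27.3,-62.8,9.6,45,40]],
])

```text
clock: 28.22
tool_pos: [0.5792, -0.1224, 0.2513]
eef_rot: [0.903, 0.42, 0.079, -0.036]
contact_force: [-0.4, 0.5, -3.4]
opening: 0.52
finger_force: 50.0
```

```bash
python3 - <<'E'
from h import *
g=np.load('grasp.npz');print(r.get_state()['tool_pos'])
print(rel((.585,-.2,.24),thpose(np.radians(30),0)[0]))
for dz in(.2,.08,.03,.002): print(rel(g['p']+[0,0,dz],g['R']))
E
```

```text
[ 0.5792 -0.1224  0.2513]
[-56.8  54.4   1.5  -5.1   9.9  19.3]
[-117.6  115.    21.7   -8.9    9.8   33.1]
[-138.5  114.8  139.9   -8.9    9.8   33.1]
[-147.2  114.7  189.1   -8.9    9.8   33.1]
[-152.   114.7  216.7   -8.9    9.8   33.1]
```

>>> move_arm([
  [[0,-28,27,1,-2.5,5,10],[0,-57,54,2,-5,9.9,19],[0,-87,85,12,-7,9.8,26],[0,-117,115,22,-8.9,9.8,33.1],[0,-123,115,55,-8.9,9.8,33.1],[0,-130,115,95,-8.9,9.8,33.1],[0,-138,115,138,-8.9,9.8,33.1],[0,-138.5,115,140,-8.9,9.8,33.1],[0,-138.5,115,140,-8.9,9.8,33.1]],
])

```text
clock: 29.35
tool_pos: [0.5971, -0.2809, 0.0899]
eef_rot: [0.975, 0.137, 0.173, -0.023]
contact_force: [-0.5, -0.0, -1.6]
opening: 0.521
finger_force: 50.0
```

```bash
python3 - <<'E'
from h import *
g=np.load('grasp.npz');s=r.get_state();print(s['tool_pos'],s['q'])
for dz in(.03,.01,.002,0): print(rel(g['p']+[0,0,dz],g['R']))
E
```

```text
[ 0.5971 -0.2809  0.0899] [ 0.5606  0.8737 -0.1276  1.827  -0.6544  0.2347 -0.1785]
[-19.5   0.6  46.5  -0.    0.    0.3]
[-26.3   0.5  65.2  -0.    0.    0.3]
[-29.1   0.5  72.8  -0.    0.    0.3]
[-29.8   0.5  74.6  -0.    0.    0.3]
```

>>> move_arm([
  [[0,-8,0.5,18,0,0,0.3],[0,-16,0.5,37,0,0,0.3],[0,-22,0.5,53,0,0,0.3],[0,-26,0.5,64,0,0,0.3],[0,-28,0.5,70,0,0,0.3],[0,-29,0.5,72.5,0,0,0.3],[0,-29,0.5,72.5,0,0,0.3],[0,-29,0.5,72.5,0,0,0.3]],
])

```text
clock: 30.35
tool_pos: [0.5947, -0.2812, 0.0106]
eef_rot: [0.975, 0.134, 0.173, -0.024]
contact_force: [0.3, 0.6, -2.3]
opening: 0.521
finger_force: 50.0
```

```bash
python3 - <<'E'
from h import *
g=np.load('grasp.npz');s=r.get_state();print(s['tool_pos'],s['q'],s['contact_force'],s['moment'])
print(rel(g['p'],g['R']))
E
```

```text
[ 0.5947 -0.2812  0.0106] [ 0.6272  1.0148 -0.2384  1.8315 -0.6671  0.0759 -0.1124] [ 0.2564  0.583  -2.3211] [-0.0633  0.5193 -0.0379]
[-0.3  1.   1.  -0.1  0.1 -0. ]
```

>>> move_arm([
  [[0,-0.3,0,1,0,0,0],[0,-0.3,0,1,0,0,0],[0,-0.3,0,1,0,0,0]],
])

```text
clock: 30.72
tool_pos: [0.5948, -0.2812, 0.0097]
eef_rot: [0.975, 0.134, 0.173, -0.024]
contact_force: [-1.0, 0.0, 2.6]
opening: 0.517
finger_force: 49.9
```

Contact is made and the force equals that at the grasp, so I release.

>>> move_arm([
  [[0.6,0,0,0,0,0,0],[0.8,0,0,0,0,0,0],[1,0,0,0,0,0,0],[1,0,0,0,0,0,0],[1,0,0,0,0,0,0],[1,0,0,-15,0,0,0],[1,0,0,-50,0,0,0],[1,0,0,-100,0,0,0],[1,0,0,-150,0,0,0],[1,0,0,-200,0,0,0]],
])

```text
clock: 31.98
tool_pos: [0.5275, -0.2998, 0.1995]
eef_rot: [0.975, 0.134, 0.173, -0.024]
contact_force: [0.8, -0.5, 0.0]
opening: 0.996
finger_force: 0.0
```

>>> move_arm([
  [[1,0,0,-15,0,0,0],[1,0,0,-15,0,0,0],[1,0,0,-15,0,0,0],[1,0,0,-15,0,0,0]],
])

```text
clock: 32.48
tool_pos: [0.5233, -0.3003, 0.2095]
eef_rot: [0.976, 0.134, 0.172, -0.025]
contact_force: [0.0, -0.0, -1.1]
opening: 1.0
finger_force: 0.0
```

```bash
python3 - <<'E'
from h import *
s=r.get_state();print(s['tool_pos'],s['clock'],s['contact_force'])
a=r.snapshot('scene')[:,:,::-1];b=r.snapshot('side')[:,:,::-1];a0=cv2.imread('pics/scene0.png');b0=cv2.imread('pics/side0.png')
up=lambda i:cv2.resize(i,None,fx=4,fy=4,interpolation=cv2.INTER_CUBIC)
for nm,n,o,(x0,y0,x1,y1) in [('bowl',a,a0,(420,290,472,338)),('handle',a,a0,(465,250,492,288)),('therm side',b,b0,(315,350,388,432)),('nose scene',a,a0,(192,185,222,210)),('grip scene',a,a0,(186,150,215,172)),('flask',a,a0,(382,272,414,320)),('jar',b,b0,(250,292,284,336)),('mould',b,b0,(312,310,366,343)),('dapping',a,a0,(186,230,222,268)),('third',a,a0,(290,295,328,352)),('punch',a,a0,(362,190,395,242))]:
    res=cv2.matchTemplate(up(n[y0-12:y1+12,x0-12:x1+12]),up(o[y0:y1,x0:x1]),cv2.TM_CCOEFF_NORMED);_,v,_,p=cv2.minMaxLoc(res);print(nm,round(v,3),np.array(p)/4-12)
E
```

```text
[ 0.5233 -0.3003  0.2095] 32.475 [ 0.0014 -0.0051 -1.0947]
bowl 0.867 [-0.75 -0.75]
handle 0.994 [0.75 0.25]
therm side 0.949 [-0.25 -0.5 ]
nose scene 0.998 [0.5  0.25]
grip scene 0.999 [0.25 0.  ]
flask 0.999 [0. 0.]
jar 0.811 [-0.25  1.  ]
mould 0.4 [0.5 0. ]
dapping 1.0 [0. 0.]
third 1.0 [0. 0.]
punch 0.902 [0. 0.]
```

```bash
python3 -c "
from plant import r
print(r.finish_job())"
```

```text
the job is handed in; nothing more can be done
None
```

The job is handed in at about 32 s of the 72 s allowed, but no verdict came back: the slugs are in the tray, the dish is upright on the brick, the slug was sighted for 2.5 s from 99 mm at 57° down, and the thermometer is back on its side on the mat, with no bystander seen to move.

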